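# Purge the torch line: open the vent, free the catch, hold the purge lever

### The job

Purge the torch's gas line: first pull the orange cap fully up on its outlet, leaving the blue cap shut; then flip the yellow safety catch fully over to its other side, out of the lever's way; then pull the red spring lever all the way towards the catch's end of the valve plate and keep hold of it. The program finishes with the gripper still holding the lever fully pulled, the orange cap still up and the catch still over; do not disturb the caliper, the glass tube or the graphite paddle lying about.

Things in the scene. Friction and masses are not known exactly. Their poses are not given: they have to be found in the camera images.
- valve: Purge valve, bolted down: steel base plate 170 (x) by 160 (y) by 16 mm, carrying the red lever and yellow catch. Origin on the bench straight under the lever's pivot, z up; the plate spans x -115 to +55, y -80 to +80 mm. The lever is pulled towards this frame's -x; the catch, at the plate's -x end, flips from the +y to the -y side. Brass blocks at the lever's foot reach 46 mm high.
- lever_hinge (a point): The lever's pivot, 35 mm above the bench over the valve's origin. The axis lies along the valve's y.
- lever_grip (a point): Middle of the lever's red ball knob, 32 mm across, on a 12 mm steel shaft. 95 mm from the pivot: 130 mm above the bench at rest, the ball's top at 146 mm. Most surely hooked from behind (the valve's +x side) by fingers pointing down, held 20 mm apart: the shaft passes between them, the ball does not. A pinch may slip as the ball turns. Its own z points out along the shaft.
- lever (a joint): Lever angle in rad: 0 = upright at rest (held there by its spring), 0.65 = fully pulled, at the stop. As it grows the knob moves towards the valve's -x, about 58 mm in all, and sinks 19 mm. The spring needs about 4 N at the knob to start and 9 N at the stop, and swings the lever back if let go. With the catch in place the lever is blocked at about 0.1 rad.
- catch_hinge (a point): A point on the catch's pivot axis, 52 mm above the bench, at x = -80, y = -35 mm in the valve's frame (level with the tab along x). The axis lies along the valve's x. The grey pivot block beneath reaches 54 mm high.
- catch_tab (a point): Middle of the catch's thumb tab: yellow round bar 18 mm across, 42 mm long along the valve's x, 80 mm in front (-x) of the lever, on an arm reaching 85 mm from the pivot axis. With the catch in place it is at y = +25 mm in the valve's frame, 112 mm high, and the arm's lug blocks the lever's shaft. Push it sideways to the valve's -y: it goes over the top (137 mm high) and down the other side.
- catch (a joint): Catch angle in rad: 0 = in place, leaning 45 degrees to the valve's +y and blocking the lever; 0.785 = upright; 1.57 = flipped fully over, leaning 45 degrees to -y, at its stop. Light friction (under 1 N at the tab) lets it stay wherever it is left. Its surface is smooth (friction about 0.35).
- orange_vent: Outlet with the orange cap, bolted down: a steel flange of 60 mm diameter, a brass pipe and an upright steel nozzle. Origin on the bench, on its axis; z up. The outlets may have changed places.
- orange_cap_mid (a point): Middle of the orange cap, an upright cylinder of 30 mm diameter and 35 mm height. Shut, this point is 67.5 mm above the bench (cap from 50 to 85 mm high). The cap rides captive on the nozzle, straight up and down.
- orange_cap (a joint): Height of the orange cap above shut, in m: 0 = shut, 0.028 = fully up, at its stop. Friction of about 5 N holds it wherever it is left.
- blue_cap_mid (a point): Middle of the blue cap on the other outlet, of the same build and sizes. To be left alone.
- blue_cap (a joint): Height of the blue cap above shut, in m. It stays at 0.
- caliper_mid (a point): Dial caliper of bare steel lying loose on the bench, 220 mm long by 75 mm over the jaws and 17 mm high. This point is the middle of its beam; its own y runs along the beam, the jaws stick out towards its x. Leave alone.
- tube_rest: Dark steel rest with two V-supports, 50 by 150 mm, bolted down; origin on the bench beneath its middle, y along the tube. Carries the glass tube.
- glass_tube: Clear glass tube, 22 mm diameter, 220 mm long, lying loose along the rest's y in the two V-supports; origin at its middle, about 30 mm above the bench. Leave alone.
- paddle_mid (a point): Graphite paddle lying loose: wooden handle, black plate 70 by 45 mm, 215 mm long in all, 18 mm high. This point is near its middle, 9 mm above the bench; its own x runs from handle to plate. Leave alone.
Not all that is in view belongs to the job. Of the things shaped like the valve, the steel one is meant.

How it is judged:
By the outcome, as a careful person would: the job done as asked, in the order asked, and still so for the second after the job is handed in, while the arm keeps its last pose, push and grip.
It also fails if it takes over 58 s, if anything falls off the work surface, if the arm or the gripper's body presses on something with over 40 N, if the wrist force passes 120 N, or if a joint passes its speed limit or range.

### The arm

A 6-joint arm with a two-finger parallel gripper is mounted at the origin on the work surface. World frame = base frame: x ahead of the robot, y to its left, z up, the work surface at z = 0. Lengths are in m, angles in degrees, forces in N, time in s.
With the tool pointing down it reaches from about 0.375 to 0.9 m from the base axis. Payload 3.1 kg.
Tool frame: the origin (TCP) lies on the centre line of the jaws, within the pads' length; the fingertips stand 14 mm ahead of it and the grasp point (between the pads) lies 5 mm behind it (bot.tips_ahead is the distance from the TCP to the fingertips, in m); z points along the fingers, y is the line along which they close (so a half turn about z gives the same grasp; the last joint's range is limited). The gripper opens to 87 mm and grips with 3 to 60 N. Pads are 19 mm wide; open, the fingers measure 117 mm over their backs; the gripper's body (75 mm by 190 mm) begins 51 mm behind the grasp point.
Start: joints at [60.476, 30.224, 82.088, -0, 67.689, -10.227], TCP at [0.207, 0.59, 0.237] pointing down, gripper open.
Joint ranges: [-176.69, 176.69], [-43.24, 126.21], [12.49, 139.97], [-82, 262], [0, 151.66], [-163.58, 163.58]. Speed limits (degrees/s): [159.86, 159.86, 180, 180, 180, 180].

### API

Orientations are given as a 3x3 rotation matrix whose columns are the frame's x, y, z axes.
In Python, from rig import bot gives the robot as it stands.
- The arm moves only by the tool play_rows, never from a script. Its argument "moves" is a list that holds one entry, the list of rows, each a list of 6 numbers: the shift along the tool's x, y, z in mm, then the turn, a rotation vector about the tool's x, y, z in rad. A call has 1 to 5 rows; each row shifts and turns the commanded pose from where the row before left it, along the tool's axes as they then stand; what a row does not reach is not made up. A row lasts 1/10 s, in which the tool goes at most 50 mm and 8.59 degrees, less where a joint would pass 70% of its speed; a pose out of reach is approached as far as the arm can. A call with a gripper value outside its range is refused whole. "fingers" is the opening, from -1 (shut) to 1 (fully open), set as the call begins (left out, the last holds). The fingers move at their own pace and stop on an object; the grip force is fixed at half the most. Time passes only in rows, so rows that do not move let the fingers close. It gives the time, the measured TCP pose, the force, the opening and the grip force at its end, in the units of the state.
- bot.read_state(): the state, without advancing time (a new reading comes with each control period).
- bot.capture(name): name is "scene" or "top" or "wrist"; returns a dict with "image" (400x640x3 uint8, blue, green, red), "fx", "fy", "cx", "cy" (pixels), "R" (3x3) and "t" (3): a world point X has camera coordinates R X + t. Camera axes: x right, y down, z forward; pixel columns grow to the right and rows downward; lengths in m; the calibration is good to about 2 mm. A picture is of the moment at which its call begins. There is no depth.
- bot.hand_in(): hands the job in; it is judged then, once.
Trained networks look in a picture, given as the dict that the camera call returned (one of the last four; its "shot" number tells which), for a name from the list of things; names that differ only in an ending like _2 or _b are one class to them, and where a whole thing is asked for, a point or a joint stands for the part that bears it (a point fixed in the world has none). Each returns a list of dicts, best first, with "confidence" (0 to 1); they miss things now and then, are a little off and sometimes report something else, mostly with a low value. They report only what shows in the picture. A call takes as long as a camera call. They do not tell look-alikes from the thing itself.
- bot.search_frame(picture, query): "centre" ([column, row] in pixels, amid what is visible of it).
- bot.silhouettes(picture, query): "pixels" (400x640 bool, what is visible of it) and "centre" ([column, row] in pixels, amid what is visible of it).
- bot.pinpoint(picture, query): "centre" ([column, row] in pixels: a listed point, or the origin of a listed thing).
The state is a dict: "time_s": time; "joint_positions": joint angles; "qvel": joint speeds; "tau": joint torques, N m; "position": TCP position; "tcp_rot": TCP orientation; "force": force on the tool from outside, world axes, zero at the start; "moment": the same for the moment, N m; "opening": opening from 0.0 (shut) to 1.0 (fully open); "grasp_force": force on a finger pad.
Only numpy, scipy, OpenCV 4.12 (cv2) and the standard library are available. Lean on these libraries where they do the work, as an engineer would, in place of code of your own. Each camera call takes 0.05 s, during which the arm holds its last target. There are 200 camera calls.

## Working session

There is one attempt and no reset: what is moved stays moved. The work goes in short steps, Python scripts to look and compute and a tool call to move; the robot and the scene stay as the last step left them, time stands still between calls to the robot, and variables do not carry over. Pictures are saved under pics/ and viewed, at most 10 in all, crops included, and the job is handed in when it is done.

Besides the shell and the picture viewer there is one more tool, called after ">>>" as name(argument=value, ...), one argument or row to a line, values as JSON. play_rows: Moves the arm, as the interface text tells. Its arguments: {"type":"object","properties":{"moves":{"type":"array","items":{"type":"array","items":{"type":"array","items":{"type":"number"}}}},"fingers":{"type":"number"}},"required":["moves"]}

```bash
mkdir -p pics; ls
cat > h.py <<'E'
import numpy as np,cv2
from rig import bot
def tri(obs):
    # obs: list of (pic, (u,v)) -> least squares point
    A=[];b=[]
    for p,(u,v) in obs:
        R=np.array(p["R"]);t=np.array(p["t"])
        for r in (((u-p["cx"])/p["fx"])*R[2]-R[0],((v-p["cy"])/p["fy"])*R[2]-R[1]): pass
        a=(u-p["cx"])/p["fx"];c=(v-p["cy"])/p["fy"]
        A+= [R[0]-a*R[2],R[1]-c*R[2]]; b+=[a*t[2]-t[0],c*t[2]-t[1]]
    x,*_=np.linalg.lstsq(np.array(A),np.array(b),rcond=None); return x
def atz(p,uv,z):
    R=np.array(p["R"]);t=np.array(p["t"]);d=R.T@np.array([(uv[0]-p["cx"])/p["fx"],(uv[1]-p["cy"])/p["fy"],1]);c=-R.T@t
    return c+d*(z-c[2])/d[2]
def proj(p,X):
    q=np.array(p["R"])@X+np.array(p["t"]);return np.array([p["fx"]*q[0]/q[2]+p["cx"],p["fy"]*q[1]/q[2]+p["cy"]])
E
python3 - <<'E'
from h import *
s=bot.capture("scene");t=bot.capture("top")
cv2.imwrite("pics/s1.png",s["image"]);cv2.imwrite("pics/t1.png",t["image"])
Z=dict(valve=0,lever_hinge=.035,lever_grip=.13,catch_hinge=.052,catch_tab=.112,orange_vent=0,orange_cap_mid=.0675,blue_cap_mid=.0675,caliper_mid=.008,tube_rest=0,glass_tube=.03,paddle_mid=.009)
for q,z in Z.items():
  for n,p in (("s",s),("t",t)):
    for d in bot.pinpoint(p,q)[:4]:
      print(q,n,np.round(d["centre"]),round(d["confidence"],2),np.round(atz(p,d["centre"],z),3))
E
```

```text
pics
valve s [218. 202.] 0.97 [ 0.315 -0.225  0.   ]
valve s [298. 240.] 0.64 [ 0.578 -0.13   0.   ]
valve s [295. 333.] 0.58 [ 0.801 -0.296  0.   ]
valve s [293. 230.] 0.17 [ 0.538 -0.119 -0.   ]
valve t [335. 202.] 0.83 [ 0.567 -0.129  0.   ]
valve t [387. 127.] 0.77 [ 0.802 -0.291  0.   ]
valve t [370. 289.] 0.55 [ 0.313 -0.227  0.   ]
lever_hinge s [294. 231.] 0.88 [ 0.57  -0.136  0.035]
lever_hinge s [212. 192.] 0.82 [ 0.306 -0.232  0.035]
lever_hinge s [292. 325.] 0.66 [ 0.798 -0.299  0.035]
lever_hinge t [371. 289.] 0.76 [ 0.314 -0.224  0.035]
lever_hinge t [338. 202.] 0.61 [ 0.559 -0.134  0.035]
lever_grip s [210. 168.] 0.74 [ 0.319 -0.227  0.13 ]
lever_grip s [289. 303.] 0.62 [ 0.805 -0.305  0.13 ]
lever_grip t [377. 293.] 0.68 [ 0.311 -0.224  0.13 ]
lever_grip t [397. 105.] 0.64 [ 0.814 -0.295  0.13 ]
lever_grip t [338. 195.] 0.61 [ 0.562 -0.13   0.13 ]
lever_grip t [211. 257.] 0.5 [0.402 0.198 0.13 ]
catch_hinge s [265. 212.] 0.85 [ 0.479 -0.165  0.052]
catch_hinge s [261. 300.] 0.6 [ 0.712 -0.325  0.052]
catch_hinge s [185. 182.] 0.57 [ 0.239 -0.279  0.052]
catch_hinge t 
[... 792 characters left out ...]
77. 189.] 0.65 [0.609 0.116 0.068]
blue_cap_mid t [251. 178.] 0.57 [0.622 0.112 0.067]
caliper_mid s [358. 154.] 0.87 [0.403 0.225 0.008]
caliper_mid s [390. 161.] 0.32 [0.49  0.284 0.008]
caliper_mid t [212. 255.] 0.94 [0.409 0.229 0.008]
tube_rest s [430. 224.] 0.67 [ 0.751  0.189 -0.   ]
tube_rest s [263. 214.] 0.53 [ 0.436 -0.15   0.   ]
tube_rest t [236. 141.] 0.84 [0.755 0.175 0.   ]
glass_tube s [431. 222.] 0.6 [0.764 0.17  0.03 ]
glass_tube t [228. 140.] 0.86 [0.749 0.192 0.03 ]
glass_tube t [232. 139.] 0.54 [0.75  0.179 0.03 ]
paddle_mid s [192. 265.] 0.93 [ 0.488 -0.393  0.009]
paddle_mid t [424. 226.] 0.77 [ 0.492 -0.386  0.009]
paddle_mid t [351. 226.] 0.58 [ 0.493 -0.172  0.009]
```

```bash
python3 -c "
import cv2,numpy as np
a=cv2.imread('pics/s1.png');b=cv2.imread('pics/t1.png');print(a.shape)"
```

```text
(400, 640, 3)
```

View pics/s1.png

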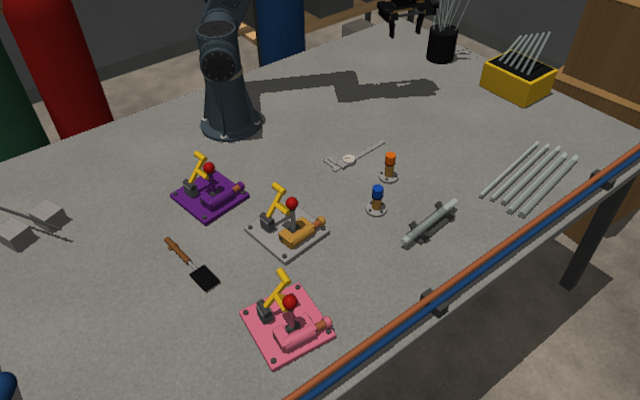

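View pics/t1.png

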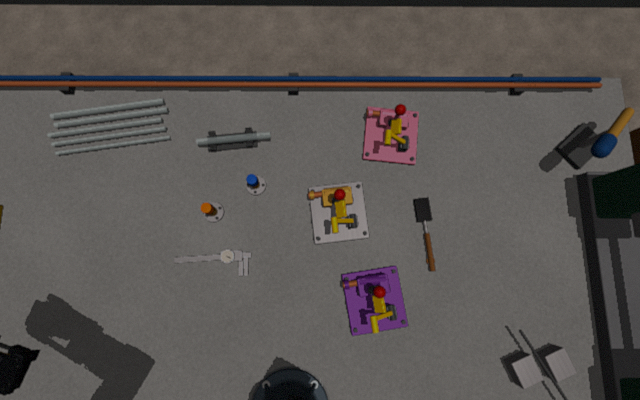

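The top view shows three valves: purple (375,300), steel-grey (338,212) and pink (391,135). The middle one is meant, since its plate is bare steel. The orange cap is at scene (390,162) / top (207,206). I'll confirm with one crop and fit the valve pose.

Run:
```python
from h import *
from scipy.optimize import least_squares
s=bot.capture("scene");t=bot.capture("top")
L=dict(valve=(0,0,0),lever_hinge=(0,0,.035),lever_grip=(0,0,.13),catch_hinge=(-.08,-.035,.052),catch_tab=(-.08,.025,.112))
obs=[]
c0=np.array([.565,-.132])
for q,l in L.items():
  for n,p in (("s",s),("t",t)):
    for d in bot.pinpoint(p,q):
      X=atz(p,d["centre"],l[2])
      if np.linalg.norm(X[:2]-c0-np.array(l[:2]))<.045: obs.append((n+q,p,np.array(l),d["centre"])); break
def W(x,l):
  c,sn=np.cos(x[2]),np.sin(x[2]);return np.array([x[0]+c*l[0]-sn*l[1],x[1]+sn*l[0]+c*l[1],l[2]])
f=lambda x:np.concatenate([proj(p,W(x,l))-uv for _,p,l,uv in obs])
r=least_squares(f,[*c0,0],loss="soft_l1",f_scale=2)
print(r.x,np.degrees(r.x[2]))
for o,e in zip(obs,f(r.x).reshape(-1,2)): print(o[0],e.round(1))
for q in("orange_cap_mid","blue_cap_mid","orange_vent"):
  print(q,[ (bot.pinpoint(p,q) or [{}])[0] for p in(s,t)])
def crop(p,u,v,w,h,k): return cv2.resize(p["image"][v:v+h,u:u+w],None,fx=k,fy=k,interpolation=cv2.INTER_CUBIC)
im1=crop(s,235,170,100,100,4);im2=crop(t,295,165,100,100,4)
for p,im,u,v in((s,im1,235,170),(t,im2,295,165)):
  for l in [(-.115,-.08,.016),(-.115,.08,.016),(.055,.08,.016),(.055,-.08,.016),(0,0,.13),(-.08,.025,.112),(-.08,-.035,.052)]:
    a=(proj(p,W(r.x,l))-[u,v])*4;cv2.circle(im,tuple(int(i) for i in a),4,(0,255,0),1)
im3=crop(s,350,130,100,50,4);im4=crop(t,180,165,100,50,4)
cv2.imwrite("pics/c1.png",np.vstack([np.hstack([im1,im2]),np.hstack([im3,im4])]))
```

```text
[ 0.56589016 -0.13429167  0.08362771] 4.791514659055501
svalve [-2.6 -1.5]
tvalve [3.5 1.8]
slever_hinge [ 0.9 -0. ]
tlever_hinge [-2.3 -1.7]
slever_grip [1.  1.1]
scatch_hinge [-0.8 -1.7]
tcatch_hinge [ 1.5 -1.3]
scatch_tab [-0.1 -1.4]
tcatch_tab [-0.7 -0.9]
orange_cap_mid [{'centre': [390.6, 160.7], 'confidence': 0.63}, {'centre': [206.4, 207.7], 'confidence': 0.7}]
blue_cap_mid [{'centre': [377.5, 189.9], 'confidence': 0.62}, {'centre': [252.4, 181.6], 'confidence': 0.41}]
orange_vent [{'centre': [389.3, 175.6], 'confidence': 0.93}, {'centre': [215.0, 211.2], 'confidence': 0.73}]
```

View pics/c1.png

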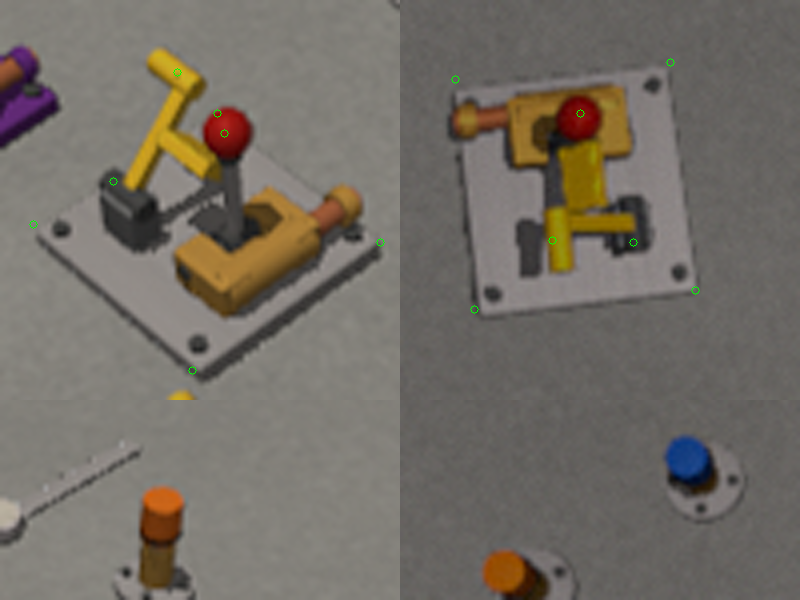

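The middle valve is confirmed as the bare steel one. The orange cap is nearer the caliper, and the blue cap is separate. The projected corners are within about 2 px, so I'll refine from the wrist camera.

```bash
cat >> h.py <<'E'
def plan(target,R=None):
    s=bot.read_state();R0=np.array(s["tcp_rot"]);p=np.array(s["position"])
    from scipy.spatial.transform import Rotation as Ro
    print("t",s["time_s"],"pos",p.round(4),"F",np.round(s["force"],1),"op",s["opening"],"tool shift mm",(R0.T@(np.array(target)-p)*1000).round(1))
    if R is not None: print("rotvec",Ro.from_matrix(R0.T@R).as_rotvec().round(3))
E
python3 - <<'E'
from h import *
s=bot.read_state();print(np.round(s["tcp_rot"],3))
plan([.50,.245,.20])
E
```

```text
[[-0.944  0.33  -0.   ]
 [ 0.33   0.944  0.   ]
 [ 0.     0.    -1.   ]]
t 2.2 pos [0.2065 0.5899 0.2365] F [-0.7 -0.5 -0.6] op 0.9978427014089574 tool shift mm [-391.  -228.5   36.5]
```

>>> play_rows(
  moves=[
    [[-43, -23, 4, 0, 0, 0], [-43, -23, 4, 0, 0, 0], [-43, -23, 4, 0, 0, 0], [-43, -23, 4, 0, 0, 0], [-43, -23, 4, 0, 0, 0]],
  ],
  fingers=1,
)

```text
time_s: 2.7
position: [0.3726, 0.4089, 0.2166]
tcp_rot: [[-0.944, 0.33, 0.001], [0.33, 0.944, 0.0], [-0.0, 0.001, -1.0]]
force: [0.0, 0.4, -0.3]
opening: 1.004
grasp_force: 0.0
```

>>> play_rows(
  moves=[
    [[-43, -23, 4, 0, 0, 0], [-43, -23, 4, 0, 0, 0], [-43, -23, 4, 0, 0, 0], [-43, -23, 4, 0, 0, 0], [-43, -23, 4, 0, 0, 0]],
  ],
)

```text
time_s: 3.2
position: [0.5376, 0.229, 0.1966]
tcp_rot: [[-0.944, 0.331, 0.0], [0.331, 0.944, 0.0], [-0.0, 0.0, -1.0]]
force: [0.3, 1.4, 0.1]
opening: 1.002
grasp_force: 0.0
```

Run:
```python
from h import *
w=bot.capture("wrist");cv2.imwrite("pics/w1.png",w["image"])
print(-np.array(w["R"]).T@w["t"],np.round(w["R"],2))
for q,z in(("orange_cap_mid",.0675),("orange_vent",0)):
  for d in bot.pinpoint(w,q): print(q,d,atz(w,d["centre"],z).round(4))
plan([.542,.228,.073])
```

```text
[0.46565729 0.25507582 0.3454014 ] [[ 0.33  0.94  0.  ]
 [ 0.91 -0.32  0.28]
 [ 0.27 -0.09 -0.96]]
orange_cap_mid {'centre': [319.4, 197.9], 'confidence': 0.93} [0.5414 0.2296 0.0675]
orange_vent {'centre': [321.5, 180.0], 'confidence': 0.84} [0.5414 0.2323 0.    ]
t 3.35 pos [0.5388 0.2281 0.1963] F [-1.5 -0.5  0. ] op 0.9985102269327444 tool shift mm [ -3.    0.9 123.3]
```

View pics/w1.png

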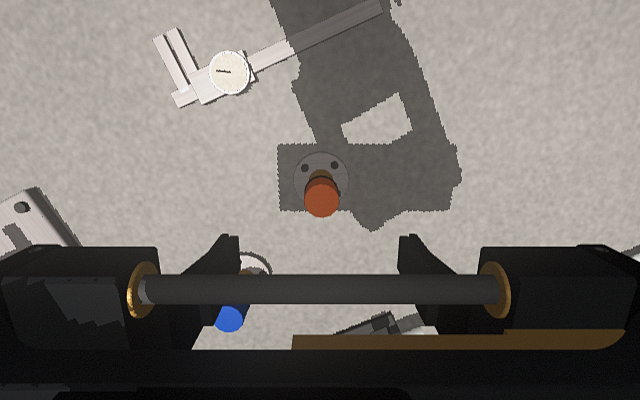

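The wrist view has the orange cap at (322,197), centred between the fingers. The blue cap at (230,318) is clear of them.

>>> play_rows(
  moves=[
    [[-2, 2.5, 35, 0, 0, 0], [0, 0, 35, 0, 0, 0], [0, 0, 35, 0, 0, 0], [0, 0, 18, 0, 0, 0], [0, 0, 0, 0, 0, 0]],
  ],
)

```text
time_s: 3.85
position: [0.5358, 0.233, 0.0709]
tcp_rot: [[-0.944, 0.329, -0.007], [0.329, 0.944, -0.001], [0.006, -0.003, -1.0]]
force: [-1.0, -0.2, 1.1]
opening: 1.002
grasp_force: 0.0
```

>>> play_rows(
  moves=[
    [[0, 0, 0, 0, 0, 0], [0, 0, 0, 0, 0, 0], [0, 0, 0, 0, 0, 0], [0, 0, 0, 0, 0, 0], [0, 0, 0, 0, 0, 0]],
  ],
  fingers=-1,
)

```text
time_s: 4.35
position: [0.5395, 0.2325, 0.0744]
tcp_rot: [[-0.944, 0.33, 0.001], [0.33, 0.944, 0.0], [-0.001, 0.001, -1.0]]
force: [-0.3, -0.4, -0.5]
opening: 0.631
grasp_force: 0.0
```

>>> play_rows(
  moves=[
    [[0, 0, 0, 0, 0, 0], [0, 0, 0, 0, 0, 0], [0, 0, 0, 0, 0, 0], [0, 0, 0, 0, 0, 0], [0, 0, 0, 0, 0, 0]],
  ],
)

```text
time_s: 4.85
position: [0.5387, 0.2313, 0.0735]
tcp_rot: [[-0.944, 0.33, -0.001], [0.33, 0.944, -0.002], [0.001, -0.002, -1.0]]
force: [-1.5, -6.2, 1.7]
opening: 0.336
grasp_force: 30.0
```

>>> play_rows(
  moves=[
    [[0, 0, -6, 0, 0, 0], [0, 0, -8, 0, 0, 0], [0, 0, -8, 0, 0, 0], [0, 0, -6, 0, 0, 0], [0, 0, -2, 0, 0, 0]],
  ],
)

```text
time_s: 5.35
position: [0.5383, 0.2314, 0.1004]
tcp_rot: [[-0.944, 0.331, -0.002], [0.331, 0.944, -0.002], [0.002, -0.002, -1.0]]
force: [7.2, -3.6, -30.5]
opening: 0.338
grasp_force: 30.0
```

>>> play_rows(
  moves=[
    [[0, 0, 0, 0, 0, 0], [0, 0, 0, 0, 0, 0], [0, 0, 0, 0, 0, 0]],
  ],
)

```text
time_s: 5.65
position: [0.5383, 0.2314, 0.1003]
tcp_rot: [[-0.944, 0.331, -0.003], [0.331, 0.944, -0.002], [0.002, -0.003, -1.0]]
force: [3.7, -4.3, -17.4]
opening: 0.338
grasp_force: 30.0
```

>>> play_rows(
  moves=[
    [[0, 0, -2, 0, 0, 0], [0, 0, 0, 0, 0, 0]],
  ],
)

```text
time_s: 5.85
position: [0.5383, 0.2314, 0.1005]
tcp_rot: [[-0.944, 0.331, -0.003], [0.331, 0.944, -0.002], [0.003, -0.003, -1.0]]
force: [7.9, -3.5, -29.3]
opening: 0.335
grasp_force: 30.0
```

>>> play_rows(
  moves=[
    [[0, 0, 0, 0, 0, 0], [0, 0, 0, 0, 0, 0], [0, 0, 0, 0, 0, 0], [0, 0, 0, 0, 0, 0], [0, 0, 0, 0, 0, 0]],
  ],
  fingers=1,
)

```text
time_s: 6.35
position: [0.5394, 0.2328, 0.1066]
tcp_rot: [[-0.944, 0.33, 0.002], [0.33, 0.944, 0.001], [-0.002, 0.001, -1.0]]
force: [1.0, 0.2, 0.0]
opening: 0.706
grasp_force: 0.0
```

>>> play_rows(
  moves=[
    [[0, 0, 0, 0, 0, 0], [0, 0, -15, 0, 0, 0], [0, 0, -40, 0, 0, 0], [0, 0, -40, 0, 0, 0], [0, 0, -40, 0, 0, 0]],
  ],
)

```text
time_s: 6.85
position: [0.5387, 0.2324, 0.242]
tcp_rot: [[-0.944, 0.331, -0.0], [0.331, 0.944, 0.0], [0.0, -0.0, -1.0]]
force: [0.8, -0.1, 1.0]
opening: 0.994
grasp_force: 0.0
```

Run:
```python
from h import *
s=bot.capture("scene")
w=bot.capture("wrist")
a=cv2.resize(s["image"][130:220,350:450],None,fx=4,fy=4,interpolation=cv2.INTER_CUBIC)
b=cv2.resize(w["image"][90:390,150:483],(400,360))
cv2.imwrite("pics/o1.png",np.hstack([a,b]))
plan([.55,-.135,.25])
for z in (.0675,.0955):
  print([(d["centre"],atz(w,d["centre"],z).round(4)) for d in bot.pinpoint(w,"orange_cap_mid")])
```

```text
t 6.95 pos [0.5427 0.2334 0.2471] F [0.8 0.2 0.1] op 0.9967744973508578 tool shift mm [-128.6 -345.3   -4. ]
[([311.9, 188.6], array([0.5509, 0.2256, 0.0675]))]
[([311.9, 188.6], array([0.544 , 0.2284, 0.0955]))]
```

View pics/o1.png

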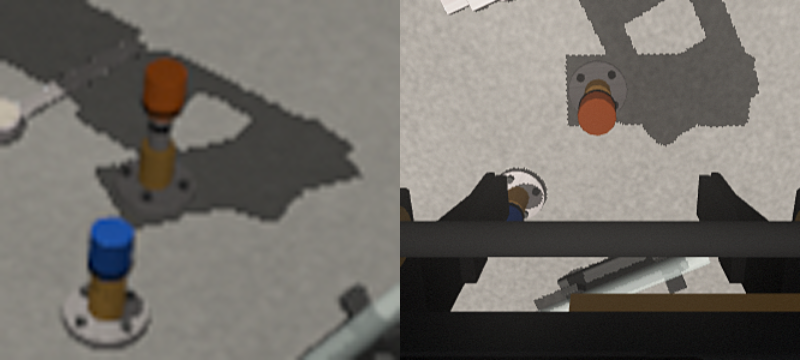

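The orange cap now stands up, with bare nozzle showing below it at (165,125), and the blue cap is shut. Next I go above the valve and align the yaw.

>>> play_rows(
  moves=[
    [[-16, -37, -4, 0, 0, 0], [-16, -37, -4, 0, 0, 0], [-16, -37, -4, 0, 0, 0], [-16, -37, -4, 0, 0, 0], [-16, -37, -4, 0, 0, 0]],
  ],
  fingers=-1,
)

```text
time_s: 7.55
position: [0.552, 0.0301, 0.2586]
tcp_rot: [[-0.944, 0.33, -0.004], [0.33, 0.944, 0.001], [0.004, -0.001, -1.0]]
force: [0.3, 0.6, 0.3]
opening: 0.629
grasp_force: 0.0
```

>>> play_rows(
  moves=[
    [[-16, -37, -4, 0, 0, 0], [-16, -37, -4, 0, 0, 0], [-16, -37, -4, 0, 0, 0], [-13, -37, -4, 0, 0, 0]],
  ],
)

```text
time_s: 7.95
position: [0.5611, -0.1298, 0.2745]
tcp_rot: [[-0.944, 0.331, -0.004], [0.331, 0.944, 0.002], [0.004, 0.0, -1.0]]
force: [0.2, -0.5, 0.1]
opening: 0.264
grasp_force: 0.0
```

>>> play_rows(
  moves=[
    [[0, 0, 0, 0, 0, -0.14], [0, 0, 0, 0, 0, -0.14], [0, 0, 0, 0, 0, -0.14], [0, 0, 0, 0, 0, 0], [0, 0, 0, 0, 0, 0]],
  ],
)

```text
time_s: 8.45
position: [0.5613, -0.1281, 0.2751]
tcp_rot: [[-0.997, -0.08, -0.003], [-0.08, 0.997, 0.001], [0.003, 0.002, -1.0]]
force: [-0.1, -0.4, 0.1]
opening: 0.003
grasp_force: 0.0
```

Run:
```python
from h import *
w=bot.capture("wrist");cv2.imwrite("pics/w2.png",w["image"])
print(bot.read_state()["joint_positions"])
for q,z in dict(valve=0,lever_hinge=.035,lever_grip=.13,catch_hinge=.052,catch_tab=.112).items():
  for d in bot.pinpoint(w,q)[:2]: print(q,d,atz(w,d["centre"],z).round(4))
plan([.565,-.132,.28])
np.save("w2.npy",dict(R=w["R"],t=w["t"],fx=w["fx"],fy=w["fy"],cx=w["cx"],cy=w["cy"]),allow_pickle=True)
```

```text
[-2.39656938e+01  2.40057621e+01  8.65660275e+01  2.73731393e-03
  6.95636488e+01 -1.18600423e+02]
valve {'centre': [313.5, 169.0], 'confidence': 0.85} [ 0.5666 -0.1334  0.    ]
valve {'centre': [191.6, 314.8], 'confidence': 0.77} [ 0.8055 -0.3013  0.    ]
lever_hinge {'centre': [312.5, 175.1], 'confidence': 0.64} [ 0.5676 -0.1341  0.035 ]
lever_grip {'centre': [312.0, 196.2], 'confidence': 0.92} [ 0.5679 -0.1331  0.13  ]
catch_hinge {'centre': [151.6, 280.8], 'confidence': 0.97} [ 0.7191 -0.3307  0.052 ]
catch_hinge {'centre': [279.3, 107.5], 'confidence': 0.84} [ 0.491  -0.1764  0.052 ]
catch_tab {'centre': [335.0, 108.0], 'confidence': 0.77} [ 0.4865 -0.1181  0.112 ]
catch_tab {'centre': [179.9, 321.1], 'confidence': 0.67} [ 0.7304 -0.2705  0.112 ]
t 8.75 pos [ 0.5621 -0.1283  0.2765] F [-0.4 -0.4 -0.1] op 0.004765143307742246 tool shift mm [-2.6 -3.9 -3.5]
```

View pics/w2.png

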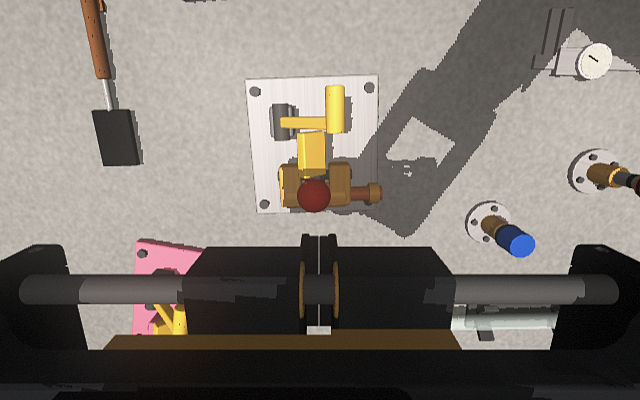

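The wrist view shows the steel valve plate between (246,80) and (380,212), the knob at (314,195), the tab bar at (335,108) and the pivot block at (284,122). That puts the valve origin at about (0.5675, -0.1335) with a yaw of 4.8°, and the tool axes are now aligned with the valve. I'll go down on the +y side of the tab.

>>> play_rows(
  moves=[
    [[27, 21, 0, 0, 0, 0], [27, 22, 0, 0, 0, 0], [26, 22, 0, 0, 0, 0], [0, 0, 40, 0, 0, 0], [0, 0, 40, 0, 0, 0]],
  ],
)

```text
time_s: 9.25
position: [0.4776, -0.0701, 0.1976]
tcp_rot: [[-0.996, -0.084, 0.006], [-0.084, 0.996, -0.002], [-0.005, -0.003, -1.0]]
force: [-0.1, -0.1, -1.2]
opening: 0.002
grasp_force: 0.0
```

>>> play_rows(
  moves=[
    [[0, 0, 40, 0, 0, 0], [0, 0, 40, 0, 0, 0], [0, 0, 0, 0, 0, 0], [0, 0, 0, 0, 0, 0]],
  ],
)

```text
time_s: 9.65
position: [0.477, -0.0704, 0.1167]
tcp_rot: [[-0.997, -0.083, -0.001], [-0.083, 0.997, 0.0], [0.001, 0.0, -1.0]]
force: [0.0, 0.1, -0.5]
opening: 0.008
grasp_force: 0.0
```

```bash
cat >> h.py <<'E'
def V(x): # world->valve
    d=np.array(x)-[.5675,-.1335,0];c,s=np.cos(.083),np.sin(.083);return (np.array([c*d[0]+s*d[1],-s*d[0]+c*d[1],d[2]])*1000).round(1)
E
python3 - <<'E'
from h import *
s=bot.read_state();print(V(s["position"]),s["force"],np.round(s["tcp_rot"],3))
E
```

```text
[-84.9  70.4 116.7] [ 0.03290224  0.07521712 -0.52821204] [[-0.997 -0.083 -0.001]
 [-0.083  0.997  0.   ]
 [ 0.001  0.    -1.   ]]
```

>>> play_rows(
  moves=[
    [[0, -15, 0, 0, 0, 0], [0, -15, -3, 0, 0, 0], [0, -15, -4, 0, 0, 0], [0, -12, -4, 0, 0, 0], [0, -12, -3, 0, 0, 0]],
  ],
)

```text
time_s: 10.15
position: [0.4832, -0.1409, 0.1318]
tcp_rot: [[-0.997, -0.082, 0.002], [-0.082, 0.997, -0.001], [-0.002, -0.001, -1.0]]
force: [-0.1, 1.6, 0.3]
opening: 0.005
grasp_force: 0.5
```

>>> play_rows(
  moves=[
    [[0, -12, 0, 0, 0, 0], [0, -12, 0, 0, 0, 0], [0, -12, 0, 0, 0, 0], [0, -12, 0, 0, 0, 0], [0, -10, 0, 0, 0, 0]],
  ],
)

```text
time_s: 10.65
position: [0.4874, -0.1979, 0.1302]
tcp_rot: [[-0.997, -0.083, -0.001], [-0.083, 0.997, 0.0], [0.001, 0.0, -1.0]]
force: [-0.1, 0.9, -1.1]
opening: 0.003
grasp_force: 0.4
```

>>> play_rows(
  moves=[
    [[0, -8, 1, 0, 0, 0], [0, -6, 2, 0, 0, 0], [0, -3, 1, 0, 0, 0], [0, 0, 0, 0, 0, 0]],
  ],
)

```text
time_s: 11.05
position: [0.4889, -0.2142, 0.1263]
tcp_rot: [[-0.997, -0.083, -0.0], [-0.083, 0.997, -0.0], [0.0, -0.0, -1.0]]
force: [0.4, -0.8, -0.0]
opening: 0.003
grasp_force: 0.0
```

Run:
```python
from h import *
s=bot.read_state();print(V(s["position"]),s["force"])
```

```text
[-85.  -73.9 126.3] [ 0.41004519 -0.81321718 -0.01072706]
```

>>> play_rows(
  moves=[
    [[0, -4, 0, 0, 0, 0], [0, -3, 0, 0, 0, 0], [0, 0, 0, 0, 0, 0]],
  ],
)

```text
time_s: 11.35
position: [0.4891, -0.2192, 0.1264]
tcp_rot: [[-0.997, -0.082, -0.001], [-0.082, 0.997, 0.003], [0.001, 0.003, -1.0]]
force: [1.5, 3.8, 1.1]
opening: 0.002
grasp_force: 2.3
```

>>> play_rows(
  moves=[
    [[0, -3, 0, 0, 0, 0], [0, -2, 0, 0, 0, 0], [0, 0, 0, 0, 0, 0]],
  ],
)

```text
time_s: 11.65
position: [0.4889, -0.22, 0.1261]
tcp_rot: [[-0.997, -0.081, -0.003], [-0.081, 0.997, 0.011], [0.002, 0.011, -1.0]]
force: [4.6, 15.2, 2.8]
opening: 0.005
grasp_force: 7.2
```

Run:
```python
from h import *
s=bot.capture("scene");t=bot.capture("top")
S=bot.read_state();print(V(S["position"]),S["force"])
for p in(s,t):
  for d in bot.pinpoint(p,"catch_tab"): print(d["centre"],V(atz(p,d["centre"],.112)))
a=cv2.resize(s["image"][170:270,235:335],None,fx=4,fy=4,interpolation=cv2.INTER_CUBIC)
b=cv2.resize(t["image"][165:265,295:395],None,fx=4,fy=4,interpolation=cv2.INTER_CUBIC)
cv2.imwrite("pics/k1.png",np.hstack([a,b]))
```

```text
[-85.5 -79.7 126.1] [ 3.5041759  14.1225584   3.18959899]
[245.5, 211.9] [-70.5 -92.8 112. ]
[200.8, 156.3] [-337.7  -55.2  112. ]
[280.6, 273.4] [ 139.3 -148.7  112. ]
[386.7, 138.0] [ 146.8 -145.8  112. ]
```

View pics/k1.png

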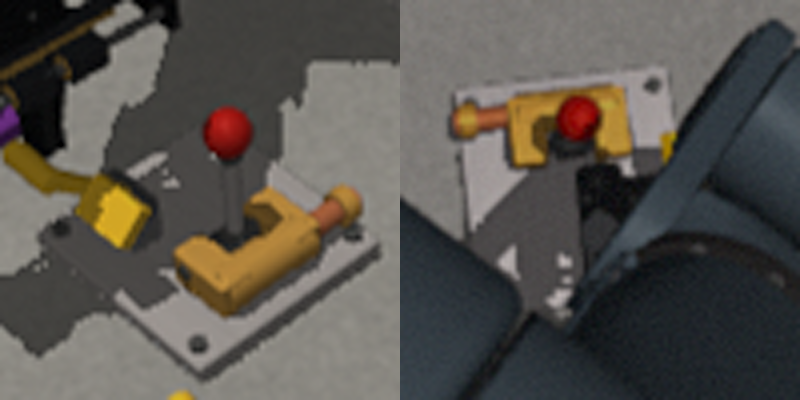

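The catch is over: the tab sits at valve y≈-93 and the arm lies at (45,175)–(125,215) in the left crop, with 15 N of resistance at the stop. Now I retreat up and go behind the lever.

>>> play_rows(
  moves=[
    [[0, 10, 0, 0, 0, 0], [0, 10, -20, 0, 0, 0], [0, 0, -35, 0, 0, 0], [0, 0, -35, 0, 0, 0], [-30, 14, 0, 0, 0, 0]],
  ],
)

```text
time_s: 12.35
position: [0.5179, -0.1923, 0.2216]
tcp_rot: [[-0.997, -0.08, 0.007], [-0.08, 0.997, -0.007], [-0.006, -0.007, -1.0]]
force: [1.9, 0.4, -0.3]
opening: 0.005
grasp_force: 0.0
```

>>> play_rows(
  moves=[
    [[-35, 16, 0, 0, 0, 0], [-35, 16, 0, 0, 0, 0], [-33, 15, 0, 0, 0, 0], [0, 0, 0, 0, 0, 0], [0, 0, 0, 0, 0, 0]],
  ],
  fingers=-0.54,
)

```text
time_s: 12.85
position: [0.6158, -0.1337, 0.2163]
tcp_rot: [[-0.996, -0.085, -0.001], [-0.085, 0.996, -0.001], [0.001, -0.001, -1.0]]
force: [-0.5, -0.2, 0.2]
opening: 0.223
grasp_force: 0.0
```

Run:
```python
from h import *
w=bot.capture("wrist");s=bot.capture("scene")
S=bot.read_state();print(S["time_s"],V(S["position"]),S["opening"])
for p,q in((w,"lever_grip"),(w,"catch_tab"),(s,"catch_tab")):
  for d in bot.pinpoint(p,q): print(q,d["confidence"],d["centre"],V(atz(p,d["centre"],.13 if q[0]=="l" else .112)))
cv2.imwrite("pics/w3.png",w["image"])
```

```text
12.95 [ 47.   -4.8 216.3] 0.22825402177176063
lever_grip 0.73 [324.8, 144.9] [ -0.3   0.6 130. ]
catch_tab 0.96 [158.2, 310.1] [ 150.7 -149.   112. ]
catch_tab 0.56 [188.1, 33.5] [-76.4 -96.5 112. ]
catch_tab 0.78 [244.3, 210.9] [-75.4 -92.9 112. ]
catch_tab 0.66 [199.1, 155.8] [-342.9  -57.5  112. ]
```

View pics/w3.png

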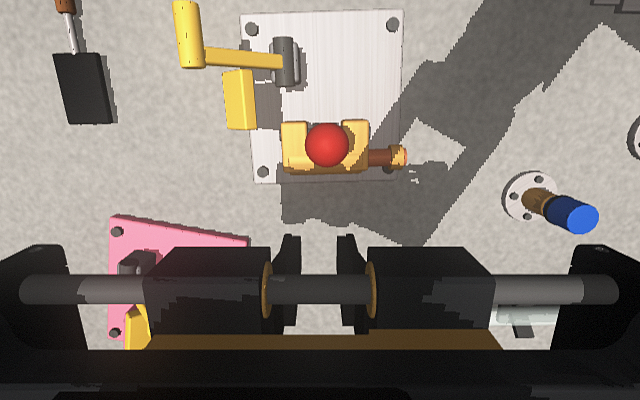

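The catch is fully over, with its tab at (188,33). The knob is at (325,145), so I shift +5 mm in y, descend behind it and then approach.

>>> play_rows(
  moves=[
    [[0, 5, 30, 0, 0, 0], [0, 0, 35, 0, 0, 0], [0, 0, 30, 0, 0, 0], [0, 0, 9, 0, 0, 0], [0, 0, 0, 0, 0, 0]],
  ],
)

```text
time_s: 13.6
position: [0.6141, -0.1293, 0.1114]
tcp_rot: [[-0.997, -0.082, -0.003], [-0.082, 0.997, 0.001], [0.003, 0.001, -1.0]]
force: [-0.7, -0.1, 0.7]
opening: 0.224
grasp_force: 0.0
```

>>> play_rows(
  moves=[
    [[8, 0, 0, 0, 0, 0], [8, 0, 0, 0, 0, 0], [5, 0, 0, 0, 0, 0], [4, 0, 0, 0, 0, 0], [4, 0, 0, 0, 0, 0]],
  ],
)

```text
time_s: 14.1
position: [0.5867, -0.1317, 0.1134]
tcp_rot: [[-0.997, -0.083, 0.002], [-0.083, 0.997, -0.001], [-0.002, -0.001, -1.0]]
force: [4.6, 1.6, 1.0]
opening: 0.23
grasp_force: 1.9
```

Run:
```python
from h import *
S=bot.read_state();print(S["time_s"],V(S["position"]),S["opening"],np.round(S["force"],1),np.round(S["moment"],2),S["grasp_force"])
w=bot.capture("wrist")
for d in bot.pinpoint(w,"lever_grip"): print(d,V(atz(w,d["centre"],.13)))
```

```text
14.1 [ 19.3   0.2 113.4] 0.2299613062553287 [4.6 1.6 1. ] [ 0.23 -0.63 -0.06] 1.934251170605421
```

>>> play_rows(
  moves=[
    [[6, 0, 0, 0, 0, 0], [6, 0, 1, 0, 0, 0], [6, 0, 1, 0, 0, 0], [6, 0, 1, 0, 0, 0], [6, 0, 2, 0, 0, 0]],
  ],
)

```text
time_s: 14.7
position: [0.5594, -0.1341, 0.1092]
tcp_rot: [[-0.997, -0.082, 0.007], [-0.082, 0.997, -0.001], [-0.007, -0.002, -1.0]]
force: [5.5, 2.5, 6.0]
opening: 0.232
grasp_force: 4.1
```

>>> play_rows(
  moves=[
    [[6, 0, 2, 0, 0, 0], [6, 0, 3, 0, 0, 0], [5, 0, 3, 0, 0, 0], [5, 0, 3, 0, 0, 0], [3, 0, 2, 0, 0, 0]],
  ],
)

```text
time_s: 15.2
position: [0.5348, -0.1368, 0.0962]
tcp_rot: [[-0.997, -0.082, 0.008], [-0.082, 0.997, -0.002], [-0.008, -0.003, -1.0]]
force: [5.4, 2.4, 6.3]
opening: 0.229
grasp_force: 4.7
```

Run:
```python
from h import *
S=bot.read_state();print(S["time_s"],V(S["position"]),S["opening"],np.round(S["force"],1),np.round(S["moment"],2),S["grasp_force"])
```

```text
15.2 [-32.9  -0.6  96.2] 0.22925361767362062 [5.4 2.4 6.3] [ 0.42 -0.75  0.02] 4.689438309869729
```

>>> play_rows(
  moves=[
    [[3, 0, 2, 0, 0, 0], [3, 0, 1, 0, 0, 0], [0, 0, 0, 0, 0, 0]],
  ],
)

```text
time_s: 15.5
position: [0.5295, -0.1375, 0.0929]
tcp_rot: [[-0.997, -0.082, 0.009], [-0.082, 0.997, -0.003], [-0.009, -0.003, -1.0]]
force: [7.2, 2.0, 3.8]
opening: 0.228
grasp_force: 5.3
```

>>> play_rows(
  moves=[
    [[2, 0, 1, 0, 0, 0], [2, 0, 0, 0, 0, 0], [0, 0, 0, 0, 0, 0]],
  ],
)

```text
time_s: 15.8
position: [0.5282, -0.1378, 0.0924]
tcp_rot: [[-0.997, -0.081, 0.015], [-0.081, 0.997, -0.003], [-0.015, -0.004, -1.0]]
force: [12.0, 5.4, 1.8]
opening: 0.229
grasp_force: 7.4
```

Run:
```python
from h import *
S=bot.read_state();print(S["time_s"],V(S["position"]),S["opening"],np.round(S["force"],1),np.round(S["moment"],2),S["grasp_force"])
```

```text
15.8 [-39.5  -1.1  92.4] 0.22904376334763138 [12.   5.4  1.8] [ 0.77 -1.8  -0.03] 7.440849712584168
```

>>> play_rows(
  moves=[
    [[2, 0, 0, 0, 0, 0], [1, 0, 0, 0, 0, 0], [0, 0, 0, 0, 0, 0], [0, 0, 0, 0, 0, 0]],
  ],
)

```text
time_s: 16.2
position: [0.528, -0.1381, 0.0926]
tcp_rot: [[-0.997, -0.08, 0.02], [-0.08, 0.997, -0.004], [-0.02, -0.005, -1.0]]
force: [17.7, 7.7, -0.5]
opening: 0.233
grasp_force: 10.0
```

Run:
```python
from h import *
S=bot.read_state();print(S["time_s"],V(S["position"]),S["opening"],np.round(S["force"],1),S["grasp_force"])
s=bot.capture("scene");t=bot.capture("top");w=bot.capture("wrist")
for p in(s,t,w):
  for d in bot.pinpoint(p,"lever_grip"): print(d["confidence"],d["centre"],V(atz(p,d["centre"],.111)))
  for d in bot.pinpoint(p,"catch_tab"): print(" c",d["confidence"],d["centre"],V(atz(p,d["centre"],.112)))
a=cv2.resize(s["image"][130:270,235:435],None,fx=4,fy=4,interpolation=cv2.INTER_CUBIC)
cv2.imwrite("pics/f1.png",a)
cv2.imwrite("pics/f2.png",w["image"])
```

```text
16.2 [-39.8  -1.3  92.6] 0.23306493707854117 [17.7  7.7 -0.5] 9.971191613003612
0.91 [289.3, 303.8] [ 213.6 -184.8  111. ]
0.55 [278.8, 198.1] [-54.2   0.  111. ]
0.47 [208.1, 165.7] [-289.3  -62.2  111. ]
 c 0.75 [246.3, 210.2] [-74.  -87.8 112. ]
 c 0.71 [283.4, 274.7] [ 146.3 -146.4  112. ]
 c 0.54 [200.2, 157.3] [-335.   -58.9  112. ]
0.7 [400.3, 107.5] [ 233.4 -194.9  111. ]
0.38 [380.6, 292.2] [-264.1  -81.6  111. ]
 c 0.86 [385.3, 139.0] [ 144.2 -141.6  112. ]
 c 0.86 [375.2, 326.3] [-346.1  -58.2  112. ]
 c 0.51 [380.5, 218.3] [ -74.2 -103.   112. ]
0.75 [320.1, 243.9] [-58.1  -0.  111. ]
0.74 [89.9, 202.8] [-77.2 -96.8 111. ]
 c 0.78 [89.0, 204.3] [-76.8 -96.5 112. ]
```

View pics/f1.png

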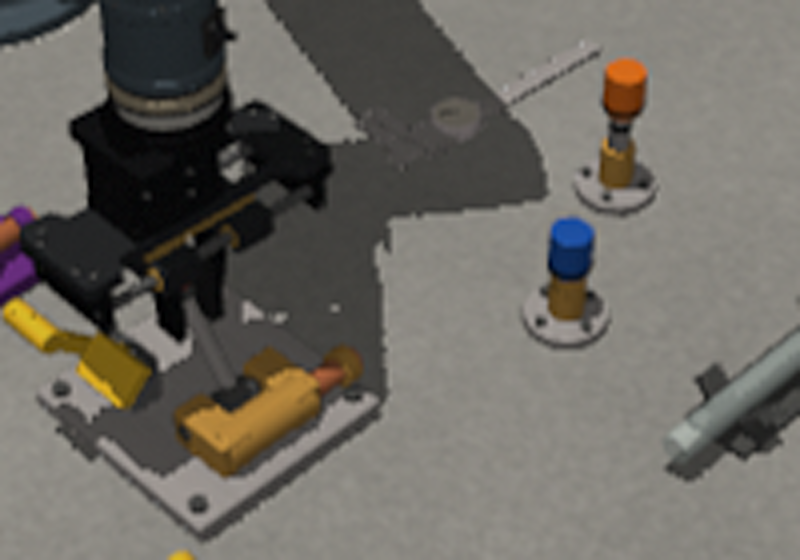

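View pics/f2.png

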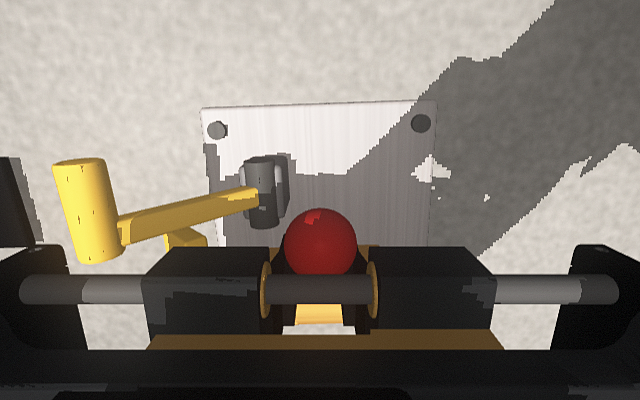

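The knob is hooked at valve x≈-58 and resting against its stop. The catch is over, the orange cap is up and the blue cap is shut. I'm handing in.

```bash
python3 -c "
from rig import bot
print(bot.hand_in())"
```

```text
the job is handed in; nothing more can be done
None
```

I handed the job in at about 17 s: the orange cap is up, the blue cap is shut, the catch is flipped fully over, and the gripper is hooked behind the red lever's knob, holding it against its stop. The hand-in call returned no verdict.

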